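# Turn the press's star wheel until its oiler points up

### The arm

A 6-joint arm with a two-finger parallel gripper is mounted at the origin on the work surface. World frame = base frame: x ahead of the robot, y to its left, z up, the work surface at z = 0. Lengths are in m, angles in degrees, forces in N, time in s.
With the tool pointing down it reaches from about 0.325 to 0.85 m from the base axis. Payload 15.5 kg.
Tool frame: the origin (TCP) lies midway between the tips of the shut fingers; the grasp point (between the pads) lies 19 mm behind it; z points along the fingers, y is the line along which they close (so a half turn about z gives the same grasp; the last joint's range is limited). The gripper opens to 91 mm and grips with 3 to 60 N. Pads are 32 mm wide; open, the fingers measure 118 mm over their backs; the gripper's body (76 mm by 178 mm) begins 60 mm behind the grasp point.
Start: joints at [68.955, 28.281, 77.091, -0, 74.628, -5.472], TCP at [0.168, 0.602, 0.214] pointing down, gripper open.
Joint ranges: [-166.48, 166.48], [-47.26, 123.95], [12.59, 153.08], [-70.14, 250.14], [6.76, 159.57], [-176.63, 176.63]. Speed limits (degrees/s): [108.29, 108.29, 147.25, 172.46, 172.46, 172.46].

### API

Orientations are given as a 3x3 rotation matrix whose columns are the frame's x, y, z axes.
In Python, from bench import ctrl gives the robot as it stands. The module is installed in compiled form; this text tells all that it offers. Calls block until the motion is done:
- ctrl.goto(position, orientation): joint-space move of the TCP to a pose.
- ctrl.move_l(position, vel=0.15, ori=None, contact_N=None): straight line of the TCP; ori=None keeps the orientation; vel is the mean speed in m/s. With contact_N (N) it stops when the force on the tool has changed by that much, and returns True; else False.
- ctrl.movej(angles): joint-space move.
- ctrl.command_gripper(opening): opening from 0.0 (shut) to 1.0 (fully open); the grip force is fixed at half the most; returns when the fingers have stopped.
- ctrl.sleep(seconds).
- ctrl.ik(position, orientation): joint angles nearest the present ones, or None.
- ctrl.read_camera(name): name is "side" or "top"; returns the picture (420x560x3 uint8, blue, green, red); there is no depth.
- ctrl.camera_params(name): a dict with "fx", "fy", "cx", "cy" (pixels), "D" ([k1, k2, p1, p2, k3] as OpenCV has them; the pictures are not rectified), "pose" (4x4, takes a point from camera to world coordinates). Camera axes: x right, y up, looking along -z (the intrinsics and any distortion apply to the point x, -y, -z); pixel columns grow to the right and rows downward; lengths in m; the calibration is good to about 2 mm. A picture is of the moment at which its call begins. camera_params takes no time and is no camera call.
A pose or a line that the arm cannot do raises ctrl.MotionError and nothing moves.
- ctrl.sign_off(): hands the job in; it is judged then, once.
Readings, each from a call of its own:
- ctrl.current_t(): time.
- ctrl.current_q(): joint angles.
- ctrl.current_dq(): joint speeds.
- ctrl.current_effort(): joint torques, N m.
- ctrl.current_tool_pos(): TCP position.
- ctrl.current_eef_rot(): TCP orientation.
- ctrl.current_contact_force(): force on the tool from outside, world axes, zero at the start.
- ctrl.current_wrist_torque(): the same for the moment, N m.
- ctrl.current_grip_width(): opening from 0.0 (shut) to 1.0 (fully open).
- ctrl.current_grasp_force(): force on a finger pad.
Only numpy, scipy, OpenCV 4.12 (cv2) and the standard library are available. Lean on these libraries where they do the work, as an engineer would, in place of code of your own. Each camera call takes 0.05 s, during which the arm holds its last target. There are 200 camera calls.

### The job

The hub of the small roller press needs oiling: push the spokes of its star wheel round, one after another, with the fingertips, until the short oiler stem on the hub points straight up, and leave it so. Push gently, do not touch the stem itself, and leave everything else on the table and the press where it is.

Things in the scene. Friction and masses are not known exactly. Their poses are not given: they have to be found in the camera images.
- press: green tabletop roller press, fixed. Origin on the table right below the hub's centre; x along the wheel's level shaft, out through the wheel (away from the robot, yawed 0 to 0.6 rad to the left), y level in the wheel's plane, z up. Press lies on the wheel's -x side: cheeks 60 mm wide in y, x -45 to -60 and -200 to -215 mm, 235 mm high; bed 340 mm long in y, x -70 to -190 mm, top at 125 mm
- hub (a point): centre of the wheel's hub, 160 mm above the table, in the plane of the spokes; axes as the press. Rimless star wheel, plain steel: hub 60 mm across, 30 mm thick; five equal round straight spokes 14 mm thick, 72 degrees apart, rounded ends reaching 120 mm from the centre, open from above
- wheel (a joint): wheel angle q about press x (right-handed, +y towards +z), rad. 0 or 2 pi: stem straight up; pi: straight down. Stem points along press (y, z) = (-sin q, cos q), spokes along (-sin a, cos a), a = q + 36, 108, 180, 252, 324 degrees. Turns either way against dry friction of 0.5 N m (5 N at 100 mm), does not coast, stays where left. Starts at 2.2 to 4.1
- stem: short steel oiler stem, like a valve stem, standing radially on the hub's rim midway between two spokes: 12 mm thick with a 20 mm cap, its end 62 mm from the hub's centre, half the spokes' reach. Origin at its foot, 30 mm from the hub's centre; z points outwards along the stem. Turns with the wheel; starts pointing more or less down
- oil_can: small plain metal oil can with a tapering spout, 56 mm wide, 120 mm high, loose; origin at the centre of its underside; a bystander, to be left alone
- glue_jar: white glue jar with a grey lid, 68 mm wide, 85 mm high, loose; origin at the centre of its underside; a bystander, to be left alone
- bone_folder: flat off-white bone folder, 22 x 160 x 6 mm, lying on the table just beyond the wheel, loose; origin at the centre of its underside; a bystander, to be left alone
- book: grey cloth-bound book lying flat, 110 x 160 x 28 mm, loose; origin at the centre of its underside; a bystander, to be left alone
- mug: white mug, 76 mm wide, 90 mm high, standing to the side of the press, loose; origin at the centre of its underside; a bystander, to be left alone
- lino_block: flat cork-coloured block, 90 x 100 x 10 mm, lying on the press bed, loose; origin at the centre of its underside; a bystander, to be left alone
- weight: dark steel cylinder weight, 60 mm wide, 50 mm high, loose; origin at the centre of its underside; a bystander, to be left alone

How it is judged:
By the outcome, as a careful person would: the job done as asked, in the order asked, and still so for the second after the job is handed in, with the robot touching nothing.
It also fails if it takes over 64 s, if anything falls off the work surface, if the arm or the gripper's body presses on something with over 40 N, if the wrist force passes 120 N, or if a joint passes its speed limit or range.

## Working session

There is one attempt and no reset: what is moved stays moved. The work goes in short steps, each a Python script; the robot and the scene stay as the last script left them, time stands still between calls to the robot, and variables do not carry over. Pictures are saved under pics/ and viewed, at most 10 in all, crops included, and the job is handed in when it is done.

```bash
mkdir -p pics; python3 - <<'E'
from bench import ctrl
import cv2,numpy as np
ims=[]
for n in("side","top"):
    im=ctrl.read_camera(n); cv2.imwrite(f"pics/{n}0.png",im)
    p=ctrl.camera_params(n); print(n,{k:(np.round(v,3).tolist()) for k,v in p.items()})
print(ctrl.current_t())
E
```

```text
side {'fx': 422.82, 'fy': 422.82, 'cx': 275.507, 'cy': 207.927, 'D': [-0.11, 0.0, 0.0, 0.0, 0.0], 'pose': [[0.688, 0.446, -0.572, -0.064], [-0.725, 0.406, -0.556, -0.603], [-0.015, 0.798, 0.603, 0.812], [0.0, 0.0, 0.0, 1.0]]}
top {'fx': 395.182, 'fy': 395.182, 'cx': 275.458, 'cy': 205.863, 'D': [-0.104, 0.0, 0.0, 0.0, 0.0], 'pose': [[0.004, 0.995, -0.102, 0.496], [-1.0, 0.002, -0.013, 0.008], [-0.012, 0.102, 0.995, 1.165], [0.0, 0.0, 0.0, 1.0]]}
0.1
```

View pics/side0.png

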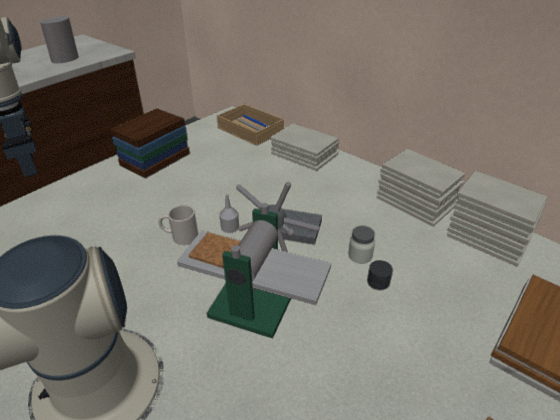

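View pics/top0.png

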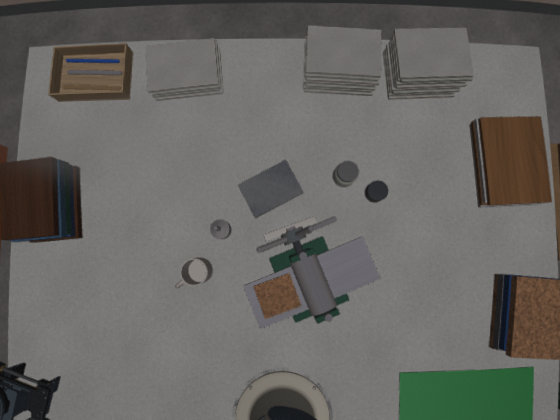

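The side view shows the wheel at about (268,215) with two spokes up, at tips (240,187) and (288,186). The top view shows the hub at about (296,236), with spoke tips at about (260,248) and (335,219). The next step is to enlarge both.

```bash
python3 - <<'E'
import cv2,numpy as np
a=cv2.imread("pics/side0.png")[165:275,200:340]; b=cv2.imread("pics/top0.png")[190:300,230:370]
f=lambda x:cv2.resize(np.clip(x*1.5,0,255).astype('uint8'),None,fx=5.4,fy=5.4,interpolation=cv2.INTER_CUBIC)
cv2.imwrite("pics/sz.png",f(a));cv2.imwrite("pics/tz.png",f(b))
E
```

```text
(no output)
```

View pics/sz.png

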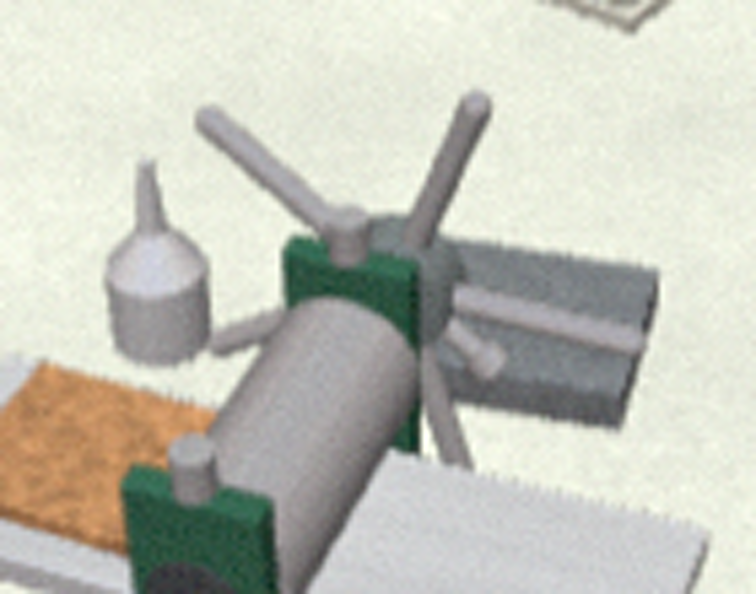

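View pics/tz.png

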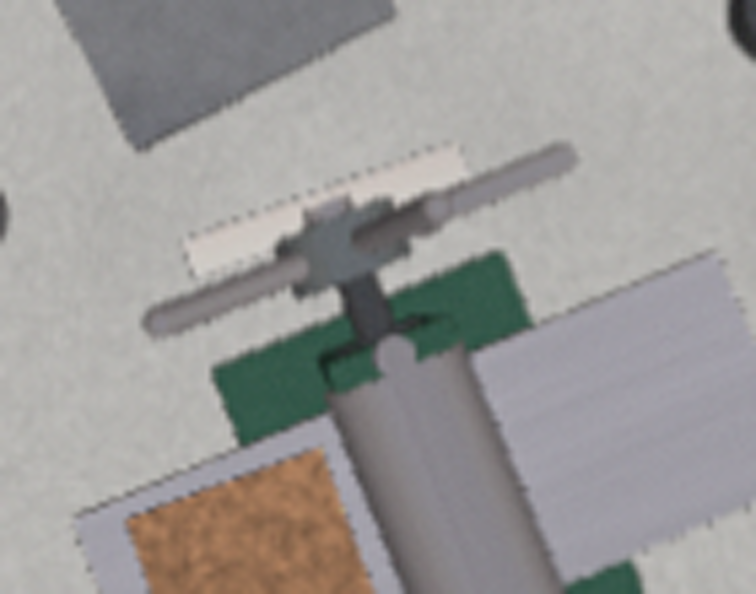

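The side view crop shows the stem pointing right and down, with its cap at about side pixel (291,232). It lies between the level right spoke and the lower spoke. The top view crop gives tips at (260,249), (335,220) and (311,228). That puts q at about 2.2. I'll triangulate the tips next.

```bash
cat > h.py <<'E'
from bench import ctrl
import cv2,numpy as np
from scipy.optimize import least_squares
def ray(n,uv):
    p=ctrl.camera_params(n);K=np.array([[p['fx'],0,p['cx']],[0,p['fy'],p['cy']],[0,0,1]])
    u=cv2.undistortPoints(np.array([[uv]],float),K,np.array(p['D']))[0,0]
    T=np.array(p['pose']);d=T[:3,:3]@[u[0],-u[1],-1];return T[:3,3],d/np.linalg.norm(d)
def tri(rays):
    A=[np.eye(3)-np.outer(d,d) for o,d in rays]
    return np.linalg.solve(sum(A),sum(a@o for a,(o,d) in zip(A,rays)))
def proj(n,P):
    p=ctrl.camera_params(n);T=np.linalg.inv(np.array(p['pose']));c=T[:3,:3]@P+T[:3,3]
    K=np.array([[p['fx'],0,p['cx']],[0,p['fy'],p['cy']],[0,0,1]])
    return cv2.projectPoints(np.array([[c[0],-c[1],-c[2]]]),np.zeros(3),np.zeros(3),K,np.array(p['D']))[0].ravel()
E
python3 - <<'E'
from h import *
S=dict(A=(238.5,186.9),B=(288.5,184.1),C=(318.5,228.3)); T=dict(A=(259.6,249.3),B=(310.6,228.3),C=(334.6,219.6))
P={k:tri([ray("side",S[k]),ray("top",T[k])]) for k in S}
for k,v in P.items(): print(k,v.round(4),(proj("side",v)-S[k]).round(1),(proj("top",v)-T[k]).round(1))
def pt(p,a,r):
    return np.array([p[0],p[1],.16])+r*(-np.sin(a)*np.array([-np.sin(p[2]),np.cos(p[2]),0])+np.cos(a)*np.array([0,0,1]))
off=dict(A=180,B=252,C=324)
f=lambda p:np.ravel([pt(p,p[3]+np.radians(off[k]),.113)-P[k] for k in P])
r=least_squares(f,[.42,-.03,.37,2.2]); print(r.x.round(4),np.degrees(r.x[2:]),(r.fun*1000).round(1))
print("stem end side",proj("side",pt(r.x,r.x[3],.06)),"hub",proj("side",pt(r.x,0,0)),proj("top",pt(r.x,0,0)))
y=np.array([-np.sin(r.x[2]),np.cos(r.x[2]),0])
for Y,z in((0,.4),(.1,.25),(.1,.16)):
    p=np.array([r.x[0],r.x[1],0])+Y*y;p[2]=z;c,s=np.cos(r.x[2]),np.sin(r.x[2])
    for g in(1,-1): print(Y,z,g,ctrl.ik(p,np.array([[-s*g,c*g,0],[c*g,s*g,0],[0,0,-1]]).T))
E
```

```text
A [0.4885 0.0571 0.2317] [ 0.1 -0. ] [-0.1  0.1]
B [ 0.5376 -0.0611  0.2686] [-0.5  0.1] [ 0.4 -0.4]
C [ 0.5658 -0.1319  0.1584] [-1.   0.1] [ 0.7 -0.7]
[ 0.523  -0.0265  0.3886  2.224 ] [ 22.267377   127.42501044] [ 0.4 -0.6 -3.  -0.4 -0.2 -2.1 -0.   0.8 -1.2]
stem end side [291.5537948  233.23345502] hub [273.5711703  217.74709069] [294.06830028 235.6497292 ]
0 0.4 1 [-9.43943872e+00  1.23515451e+01  7.30823754e+01 -2.54444375e-14
  9.45660795e+01 -3.17068157e+01]
0 0.4 -1 [-9.43943872e+00  1.23515451e+01  7.30823754e+01 -2.54444375e-14
  9.45660795e+01  1.48293184e+02]
0.1 0.25 1 [ 7.57165889e-01  1.51605858e+01  9.26745012e+01 -2.54444375e-14
  7.21649130e+01 -2.15102111e+01]
0.1 0.25 -1 [ 7.57165889e-01  1.51605858e+01  9.26745012e+01 -2.54444375e-14
  7.21649130e+01  1.58489789e+02]
0.1 0.16 1 [ 7.57165889e-01  2.13984808e+01  9.97204435e+01 -2.54444375e-14
  5.88810758e+01 -2.15102111e+01]
0.1 0.16 -1 [ 7.57165889e-01  2.13984808e+01  9.97204435e+01 -2.54444375e-14
  5.88810758e+01  1.58489789e+02]
```

```bash
cat >> h.py <<'E'
HX,HY,PSI=.523,-.0265,.3886
c,s=np.cos(PSI),np.sin(PSI); ORI=np.array([[-s,c,0],[c,s,0],[0,0,-1]]).T
def W(Y,z,X=0): return np.array([HX+c*X-s*Y,HY+s*X+c*Y,.16+z])   # wheel plane -> world
def finger(b,r=.1,w=.016,t=.007):
    "TCP (Y,z) with the shut fingertips' box resting on the upper side of a spoke leaning b degrees left"
    k=np.clip((b-70)/20,0,1);b=np.radians(b)
    Y=r*np.sin(b)-t*np.cos(b)-w+w*k
    return Y,max((t+y*np.cos(b))/np.sin(b) for y in(Y-w,Y+w))
def stroke(b0,b1,vel=.05):
    hi=.17
    Y,z=finger(b0-9); 
    if ctrl.current_tool_pos()[2]<.32 or np.hypot(*(ctrl.current_tool_pos()[:2]-W(Y,0)[:2]))>.25: ctrl.goto(W(Y,hi+.03),ORI)
    else: ctrl.move_l(W(Y,hi),.2,ORI)
    hit=ctrl.move_l(W(Y,z),.12,contact_N=15); F=[]
    if hit: print("hit on descent",ctrl.current_tool_pos()); return
    f0=np.array(ctrl.current_contact_force())
    for b in np.linspace(b0-9,b1,int(np.ceil((b1-b0+9)/9))+1)[1:]:
        hit=ctrl.move_l(W(*finger(b)),vel,contact_N=30)
        F.append(np.round(np.array(ctrl.current_contact_force())-f0,1).tolist())
        if hit: print("hit",b); break
    print(F, ctrl.current_contact_force())
    Y=finger(b1)[0]; ctrl.move_l(W(Y,hi),.2)
def look(n):
    a=ctrl.read_camera("side")[165:275,200:340];b=ctrl.read_camera("top")[190:300,230:370]
    cv2.imwrite(f"pics/{n}.png",cv2.resize(np.clip(np.hstack([a,b])*1.5,0,255).astype('uint8'),(800,314),interpolation=cv2.INTER_CUBIC))
E
python3 - <<'E'
from h import *
for b in(9,18,30,52,70,80,90):print(b,np.round(finger(b),4))
ctrl.command_gripper(0); print(ctrl.current_grip_width(),ctrl.current_t())
stroke(52.6,90); print(ctrl.current_t(),ctrl.current_tool_pos())
look("s1"); 
E
```

```text
9 [-0.0073  0.0999]
18 [0.0082 0.0973]
30 [0.0279 0.0901]
52 [0.0585 0.0671]
70 [0.0756 0.0408]
80 [0.0893 0.0257]
90 [0.1   0.007]
0.004016265445682085 1.4667
[[-0.3, 0.1, 0.2], [0.3, -0.3, -0.5], [0.1, -0.1, -0.1], [0.8, -0.1, -0.5], [-0.4, 0.0, -0.6], [0.4, -0.2, -0.1]] [ 0.48176633 -0.21241106  0.51156381]
8.7083 [0.48455329 0.0659916  0.3289807 ]
```

View pics/s1.png

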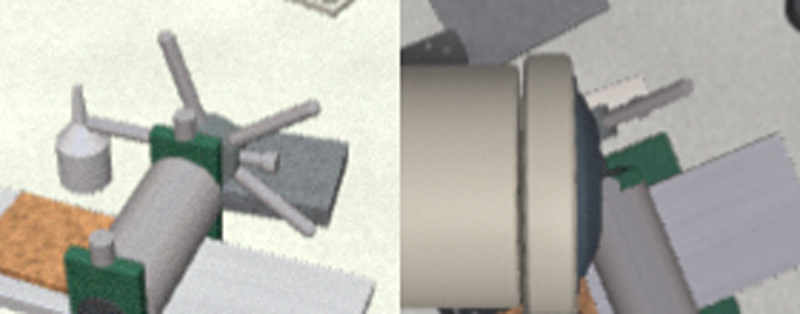

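The picture shows the wheel turned as planned, with the stem now nearly level to the right, its cap near crop pixel (267,160). Next come stroke 2 and then the final short stroke, which stops a little early at 34°.

```bash
python3 - <<'E'
from h import *
stroke(18,90); print(ctrl.current_t())
stroke(18,35); print(ctrl.current_t())
ctrl.movej(np.array(ctrl.current_q())+[40,0,0,0,0,0]); print(ctrl.current_t())
look("s2"); im=ctrl.read_camera("side");cv2.imwrite("pics/s2full.png",im);cv2.imwrite("pics/t2full.png",ctrl.read_camera("top"))
E
```

```text
[[0.2, -0.1, -0.9], [0.6, -0.6, -0.7], [-0.3, -0.6, -0.3], [0.0, -0.1, 0.8], [1.1, -0.0, 0.0], [-0.5, 0.4, -0.2], [-0.0, 0.0, 0.5], [-1.0, 0.0, -0.4], [-0.6, -0.2, -0.5]] [-0.33817547 -0.20470704  0.06573202]
15.525
[[-0.3, -0.0, -1.5], [-0.1, -0.4, -1.6], [0.2, -0.3, -1.3]] [ 0.55295658 -0.28465241 -0.15026269]
18.8583
20.1667
```

View pics/s2.png

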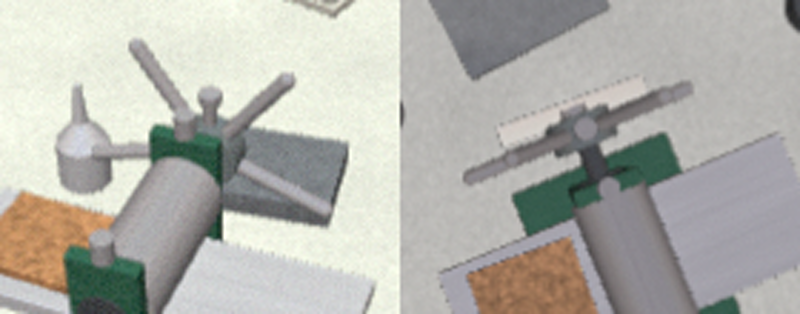

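The picture shows the stem nearly upright, with its cap at crop pixel (209,96). The upper spokes lie on either side of it. I'll measure the residual angle from the tips.

```bash
python3 - <<'E'
from h import *
def plane(n,uv):
    o,d=ray(n,uv);nx=np.array([c,s,0]);H=np.array([HX,HY,.16]);P=o+d*((H-o)@nx)/(d@nx)-H
    return P@np.array([-s,c,0]),P[2]
k=2.857
for nm,(u,v),a in(("UL",(136,46),324),("UR",(289,80),36),("R",(324,208),108)):
    y,z=plane("side",(200+u/k,165+v/k));an=np.degrees(np.arctan2(-y,z))%360
    print(nm,round(y,4),round(z,4),round(an-a,2),round(np.hypot(y,z),4))
# top view: intersect for near-vertical spokes at known tip height
for q in(-3,0,3,6):
    print(q,[(np.round((proj(n,W(-r*np.sin(np.radians(q+a)),r*np.cos(np.radians(q+a))))-o)*k,0)).tolist() for n,o in(("side",(200,165)),("top",(230,190))) for a,r in((324,.113),(36,.113),(108,.113),(0,.057))])
E
python3 - <<'E'
import cv2,numpy as np
a=cv2.imread("pics/s2full.png")[172:240,235:320];b=cv2.imread("pics/t2full.png")[210:260,250:340]
f=lambda x:cv2.resize(np.clip(x*1.5,0,255).astype('uint8'),(800,int(800*x.shape[0]/x.shape[1])),interpolation=cv2.INTER_CUBIC)[:600]
cv2.imwrite("pics/z1.png",f(a)[:600])
E
```

```text
UL 0.0651 0.0942 1.38 0.1145
UR -0.07 0.0918 1.33 0.1155
R -0.1047 -0.0345 0.24 0.1102
-3 [[130.0, 51.0], [279.0, 75.0], [329.0, 205.0], [206.0, 97.0], [105.0, 161.0], [258.0, 98.0], [292.0, 86.0], [182.0, 130.0]]
0 [[135.0, 49.0], [285.0, 80.0], [327.0, 209.0], [209.0, 98.0], [111.0, 158.0], [263.0, 96.0], [289.0, 87.0], [185.0, 129.0]]
3 [[140.0, 46.0], [290.0, 84.0], [325.0, 213.0], [212.0, 98.0], [116.0, 156.0], [268.0, 94.0], [287.0, 89.0], [189.0, 127.0]]
6 [[145.0, 44.0], [295.0, 89.0], [322.0, 218.0], [216.0, 99.0], [122.0, 154.0], [272.0, 93.0], [284.0, 90.0], [192.0, 126.0]]
```

View pics/z1.png

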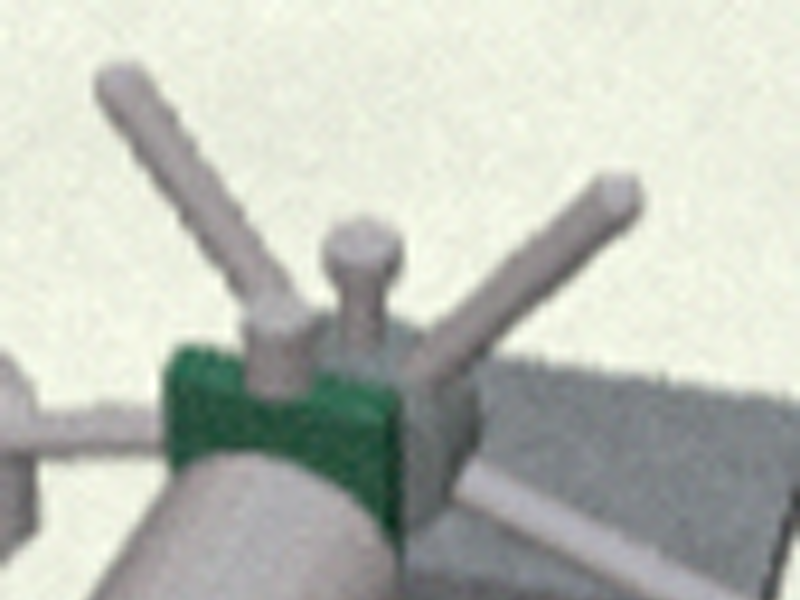

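The tips in this crop, UL (125,88) and UR (615,200), and the cap at (363,245) give q of about 1.2°. That matches the commanded 1°. One last small nudge, then retreat and hand in.

```bash
python3 - <<'E'
from h import *
stroke(35,36.2,.03)
ctrl.movej(np.array(ctrl.current_q())+[40,0,0,0,0,0]); print(ctrl.current_t())
look("s3")
E
```

```text
[[-0.2, -0.8, -0.2], [1.9, -1.5, 1.7]] [ 1.76743373 -0.30763858  1.17613782]
25.5583
```

View pics/s3.png

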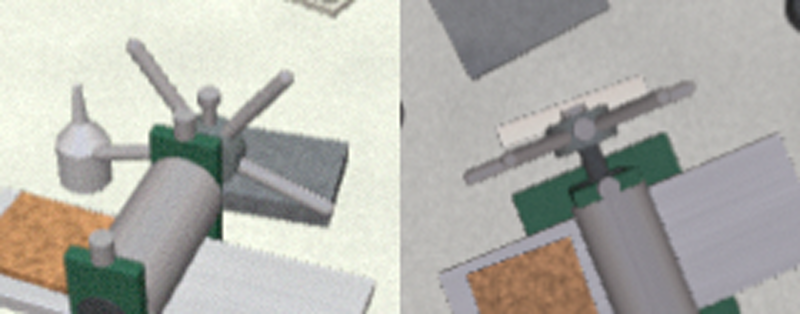

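The stem is upright. Its cap is at (208,96) in the side half, where q = 0 predicts (209,98), and at (185,128) in the top half, where it predicts (185,129). The oil can, book, folder and lino block in the crop look unmoved.

```bash
python3 -c "
from bench import ctrl
print(ctrl.sign_off())"
```

```text
the job is handed in; nothing more can be done
None
```

The oiler stem points straight up, within about 1° by the camera, and the job was handed in at about 26 s of the 64 s allowed; the can, book, folder and lino block look unmoved, but I did not recheck the jar, mug or weight.

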